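Square a lining block in a drilling fixture and clamp it

TASK

To get a friction lining block ready for drilling its rivet holes, take the flat steel bar off the drilling fixture and lay it flat on the bench, then slide the reddish-brown lining block along the fixture's bed, without lifting it, until it lies fully home in the corner, flush against both the back fence and the end stop. Then turn the clamp knob clockwise until it clicks over its detent to the locked end, so that the strap holds the block down. Do not disturb the spring, the bearing and the brake pad on the bench beside the fixture.

Things in the scene. Friction and masses are not known exactly. Their poses are not given: they have to be found in the camera images.
- drilling_fixture: Low steel fixture bolted to the bench. Origin on the bench top; z up; at yaw 0, x points away from the robot, y to its left. Flat bed from x=-148 to +103 and y=-120 to +90 mm, top 10 mm above the bench, with 5 mm high bolt heads at x=-136 and +91, y=-108 and +77. Clamp post, 25 mm diameter, behind the fence at x=+81, y=+20 mm.
- corner (a point): Inner corner of fence and end stop, at bed height: fixture x=+55, y=+70, z=10 mm; axes as the fixture's. Both are steel bars 14 mm thick, 20 mm high over the bed. The back fence's face looks to -x and runs from y=-70 to +64 mm (fixture frame); the end stop's face looks to -y and runs from x=-17 to +51 mm.
- nest (a point): Where the centre of the lining block is when home: fixture x=+28, y=+20 mm, 22.5 mm above the bench; axes as the fixture's. There the block's length lies along the fixture's y (either way round), its long side on the fence and its end on the end stop.
- block_centre (a point): Centre of the lining block: a plain reddish-brown block 100 x 54 x 25 mm, about 0.25 kg, lying flat on the bed near its robot side (25 mm high, top 35 mm over the bench). Own x axis: along the 100 mm length; z: along the 54 mm width (level); y: along the thickness (upright). It reads about roll pi/2, pitch 0, yaw = direction of its length.
- clamp_knob (a joint): Angle of the clamp knob about its upright axis: 0 parked (0 to 0.2 at the start), 1.35 rad (77 degrees) locked, growing clockwise from above; stops at both ends. A spring detent resists with 0.1 to 0.3 N m up to a crest at about 0.9 rad, then snaps it to the locked end; let go before the crest it may spring back.
- clamp_knob_grip (a point): On the knob's axis at half height of its black grip bar, 70 mm over the bench. The bar is 62 mm long, 15 mm wide, 20 mm high (59 to 79 mm over the bench). The x axis of this point lies along the bar, the way the strap points, and turns with it; z up.
- clamp_axis (a point): Top of the knob, on its axis, 80 mm over the bench. The steel strap lies under the bar, 18 mm wide, 61 mm from axis to tip, top 53 mm over the bench (57 at the foot nut); parked it lies behind the fence, pointing to about the fixture's -y. Turned, it passes over fence and block and sinks 8 mm; its sprung foot, 53 mm from the axis, then presses the middle of a homed block with about 7 N.
- steel_parallel: Ground steel bar 110 x 26 x 12 mm, 0.45 kg, lying flat on the bed between block and fence; origin in the middle of its underside, x along the length, z up.
- standing_spring: Steel coil spring, 39 mm diameter, 68 mm high, standing on the bench beside the fixture; origin in the middle of its underside.
- bearing: Bearing, 48 mm diameter, 18 mm high, on the bench beside the fixture; origin in the middle of its underside.
- brake_pad: Brake pad 40 x 61 x 14 mm on the bench beside the fixture; origin in the middle of its underside, y along its length.
- lining_carton: Open blue carton of lining blocks, fixed, at the right of the bench: 139 (x) x 233 (y) mm, walls 65 mm high; its open lid stands up to 190 mm high along its robot side, leaning up to 45 mm towards the robot; origin in the middle of its underside.
- pressure_plate_b: Round clutch pressure plate, fixed, on the bench at the right: 200 mm diameter, 34 mm high; origin in the middle of its underside.
- grease_tin: Blue grease tin, fixed, at the left of the bench: 53 mm diameter, 38 mm high; origin in the middle of its underside.
- clamp_ring: Flat steel ring, fixed, at the left rear of the bench: 176 mm diameter, 14 mm high, resting up to 35 mm over the bench; origin in its middle.
There are look-alikes about, which are no part of the job. Leave any green look-alike of the part that bears block_centre alone. Leave any blue look-alike of the steel_parallel alone.

How it is judged:
By the outcome, as a careful person would: the job done as asked, in the order asked, and still so for the second after the job is handed in, with the robot touching nothing.
It also fails if it takes over 67 s, if anything falls off the work surface, if the arm or the gripper's body presses on something with over 40 N, if the wrist force passes 120 N, or if a joint passes its speed limit or range.

ROBOT

A 7-joint arm with a two-finger parallel gripper is mounted at the origin on a cart in front of the work surface, level with it; the furniture and walls round the work are solid. World frame = base frame: x ahead of the robot, y to its left, z up, the work surface at z = 0. Lengths are in m, angles in rad, forces in N, time in s.
With the tool pointing down it reaches from about 0.425 to 1.025 m from the base axis. Payload 3.6 kg.
Tool frame: the origin (TCP) lies between the finger pads; the fingertips stand r.finger_overhang ahead of it and the grasp point (between the pads) lies 2 mm behind it (r.finger_overhang is the distance from the TCP to the fingertips, in m); z points along the fingers, y is the direction in which the jaws open and shut (so a half turn about z gives the same grasp; the last joint's range is limited). The gripper opens to 85 mm and grips with 20 to 120 N. Pads are 22 mm wide; open, the fingers measure 114 mm over their backs; the gripper's body (76 mm by 85 mm) begins 54 mm behind the grasp point. The pads swing forward as they close: fully open they stand 13 mm farther back than shut.
Start: joints at [-1.407, 0.591, 0.048, 1.609, -0.033, 0.943, -0.034], TCP at [0.184, 0.701, 0.248] pointing down, gripper open.
Joint ranges: [-2.69, 2.69], [-0.47, 2.24], [-1.27, 1.36], [0.19, 2.51], [-1.53, 4.68], [0.08, 2.07], [-3.09, 3.09]. Speed limits (rad/s): [2.57, 2.57, 3.14, 3.14, 3.14, 3.14, 3.14].

INTERFACE

Orientations are given as a unit quaternion [x, y, z, w].
In Python, from cell import status, vision, r, spotter gives the robot as it stands.
- The arm moves only by the tool move_arm, never from a script. Its argument "motion" is a list of rows, each a list of 6 numbers: the shift along the tool's x, y, z in cm, then the turn, a rotation vector about the tool's x, y, z in rad. In form: [[tx, ty, tz, wx, wy, wz], ...]. A call has exactly 8 rows; each row shifts and turns the pose as measured when the row begins, along the tool's axes as they then stand; what a row does not reach is not made up. A row lasts 1/10 s, in which the tool goes at most 50 mm and 8.59 degrees, less where a joint would pass 70% of its speed; a pose out of reach is approached as far as the arm can. A call is refused whole if a number of a shift passes 5 or a number of a turn 0.15, either way. A call with a gripper value outside its range is refused whole. "fingers" is the finger opening in cm, from 0 to 8.54, set as the call begins (left out, the last holds). The fingers move at their own pace and stop on an object; "force" is the grip in N (left out, the last holds). Time passes only in rows, so rows that do not move let the fingers close, or fill a call up. It gives the time, the measured TCP pose, the force and the opening at its end, in the units of the state.
- status.observe(): the state, without advancing time (a new reading comes with each control period).
- vision.camera(name): name is "scene" or "top" or "wrist"; returns the picture (420x560x3 uint8, red, green, blue); there is no depth.
- vision.camera_model(name): a dict with "K" (3x3 intrinsics, pixels), "rvec" (rotation vector, rad) and "tvec" (3), from world to camera coordinates, as OpenCV has them; the wrist camera has in their place "T_tool_cam" (4x4, takes a point from camera to tool coordinates, whose origin is the TCP and whose axes are the flange's). Camera axes: x right, y down, z forward; pixel columns grow to the right and rows downward; lengths in m; the calibration is good to about 2 mm. A picture is of the moment at which its call begins: read the wrist's pose just before it. camera_model takes no time and is no camera call.
- r.hand_in(): hands the job in, once; it reports no verdict.
Trained networks look in the newest picture that a camera, given by its name, has taken for a name from the list of things; names that differ only in an ending like _2 or _b are one class to them, and where a whole thing is asked for, a point or a joint stands for the part that bears it (a point fixed in the world has none). Each returns a list of dicts, best first, with "p" (0 to 1); they miss things now and then, are a little off and sometimes report something else, mostly with a low value. They report only what shows in the picture. A call takes as long as a camera call. They do not tell look-alikes from the thing itself.
- spotter.find_in(label, camera): "extent" ([left, top, right, bottom] in pixels, round what is visible of it).
- spotter.regions_of(label, camera): "mask" (420x560 bool, what is visible of it) and "extent" ([left, top, right, bottom] in pixels, round what is visible of it).
- spotter.mark_of(label, camera): "location" ([column, row] in pixels: a listed point, or the origin of a listed thing).
The state is a dict: "time_s": time; "qpos": joint angles; "qd": joint speeds; "joint_torque": joint torques, N m; "eef_pos": TCP position; "orientation": TCP orientation; "ft_force": force on the tool from outside, world axes, zero at the start; "ft_torque": the same for the moment, N m; "gripper_width": finger opening in m.
Only numpy, scipy, OpenCV 4.12 (cv2) and the standard library are available. Lean on these libraries where they do the work, as an engineer would, in place of code of your own. Each camera call takes 0.05 s, during which the arm holds its last target. There are 200 camera calls.

## Working session

There is one attempt and no reset: what is moved stays moved. The work goes in short steps, Python scripts to look and compute and a tool call to move; the robot and the scene stay as the last step left them, time stands still between calls to the robot, and variables do not carry over. Pictures are saved under pics/ and viewed, about 8 in all and at most 12, crops included, and the job is handed in when it is done.

Besides the shell and the picture viewer there is one more tool, called after ">>>" in YAML: its name, and indented under it one key for each argument. move_arm: Moves the arm, as the interface text tells. Its arguments: {"type":"object","properties":{"motion":{"type":"array"},"fingers":{"type":"number"},"force":{"type":"number"}},"required":["motion"]}

```bash
ls; mkdir -p pics; cat > h.py <<'E'
import numpy as np, cv2
from cell import status, vision, r, spotter
from scipy.spatial.transform import Rotation as R
def cam(name):
    m=vision.camera_model(name); K=np.array(m["K"])
    if "rvec" in m:
        Rm=cv2.Rodrigues(np.array(m["rvec"],float))[0]; t=np.array(m["tvec"],float).ravel()
        return K,Rm,t
    s=status.observe(); T=np.eye(4); T[:3,:3]=R.from_quat(s["orientation"]).as_matrix(); T[:3,3]=s["eef_pos"]
    W=np.linalg.inv(T@np.array(m["T_tool_cam"])); return K,W[:3,:3],W[:3,3]
def ray(c,px,z):
    K,Rm,t=c; d=Rm.T@np.linalg.inv(K)@np.array([px[0],px[1],1.]); o=-Rm.T@t
    return o+d*(z-o[2])/d[2]
def proj(c,P):
    K,Rm,t=c; p=K@(Rm@np.asarray(P,float)+t); return p[:2]/p[2]
def snap(name,fn):
    c=cam(name); im=vision.camera(name); cv2.imwrite("pics/"+fn,im[:,:,::-1]); return c,im
E
python3 - <<'E'
from h import *
np.set_printoptions(precision=4,suppress=True)
c,im=snap("top","top0.png"); c2,im2=snap("scene","scene0.png")
print(r.finger_overhang, status.observe()["eef_pos"],status.observe()["orientation"])
print(-c[1].T@c[2],-c2[1].T@c2[2])
Z=dict(drilling_fixture=0,corner=.01,nest=.0225,block_centre=.0225,clamp_knob_grip=.07,clamp_axis=.08,steel_parallel=.01,standing_spring=0,bearing=0,brake_pad=0)
for n,z in Z.items():
    for cn,cc in (("top",c),("scene",c2)):
        for d in spotter.mark_of(n,cn)[:3]: print(n,cn,round(d["p"],2),np.round(d["location"]),ray(cc,d["location"],z))
E
```

```text
pics
0.017 [0.1839 0.7005 0.2472] [ 0.128   0.9918 -0.001  -0.0001]
[ 0.4638 -0.1331  1.3199] [-0.0708  0.9463  1.4377]
drilling_fixture top 0.62 [240. 188.] [0.6149 0.0022 0.    ]
corner scene 0.63 [222. 240.] [0.6816 0.0753 0.01  ]
corner scene 0.6 [227. 215.] [ 0.7346 -0.0323  0.01  ]
nest top 0.9 [234. 178.] [0.6462 0.0168 0.0225]
nest scene 0.59 [235. 233.] [0.6519 0.0299 0.0225]
block_centre top 0.7 [219. 273.] [0.3541 0.0611 0.0225]
block_centre top 0.66 [144. 190.] [0.6065 0.2929 0.0225]
block_centre top 0.58 [231. 212.] [0.539  0.0243 0.0225]
block_centre scene 0.72 [259. 247.] [0.5468 0.0405 0.0225]
clamp_knob_grip top 0.7 [237. 157.] [0.7018 0.0023 0.07  ]
clamp_knob_grip scene 0.73 [225. 216.] [0.7026 0.0155 0.07  ]
clamp_axis top 0.77 [233. 157.] [0.6987 0.0142 0.08  ]
clamp_axis scene 0.68 [225. 218.] [0.6918 0.0291 0.08  ]
steel_parallel top 0.86 [344. 236.] [ 0.4658 -0.3226  0.01  ]
steel_parallel top 0.55 [238. 186.] [0.62   0.0065 0.01  ]
steel_parallel top 0.47 [290. 220.] [ 0.5162 -0.1553  0.01  ]
steel_parallel scene 0.68 [325. 196.] [ 0.4664 -0.311   0.01  ]
standing_spring top 0.48 [296. 192.] [ 0.6027 -0.1769  0.    ]
standing_spring scene 0.48 [275. 209.] [ 0.6014 -0.1595  0.    ]
bearing top 0.7 [290. 219.] [ 0.5188 -0.1555  0.    ]
bearing top 0.64 [237. 178.] [0.6487 0.0109 0.    ]
bearing scene 0.49 [298. 222.] [ 0.4941 -0.1483  0.    ]
bearing scene 0.29 [234. 234.] [0.6651 0.0192 0.    ]
brake_pad top 0.69 [274. 260.] [ 0.3918 -0.1066  0.    ]
```

```bash
python3 - <<'E'
import cv2
a=cv2.imread("pics/top0.png")[110:310,80:400]; 
cv2.imwrite("pics/v1.png",cv2.resize(a,(800,500),interpolation=cv2.INTER_CUBIC))
b=cv2.imread("pics/scene0.png")
cv2.imwrite("pics/v2.png",cv2.resize(b[150:350,120:440],(800,500),interpolation=cv2.INTER_CUBIC))
E
```

```text
(no output)
```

View pics/v1.png

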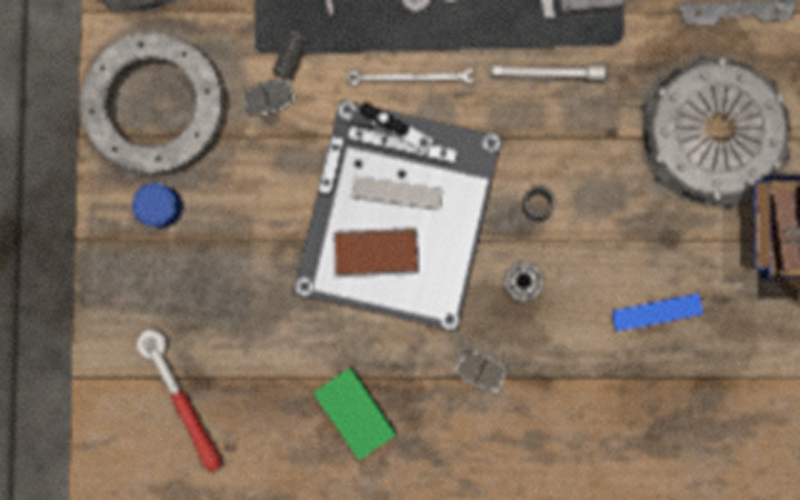

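View pics/v2.png

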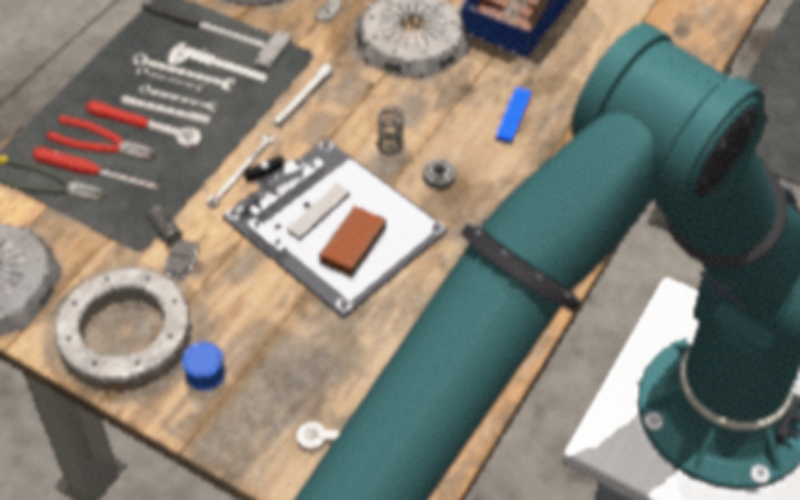

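The top view shows the fixture in the centre with yaw about −12°. The reddish-brown block is at crop (377,252), the grey steel bar at (397,193) and the black knob at (383,117). The spring, bearing and pad stand on its right, at (538,203), (524,281) and (482,370). Things that could be mistaken for the targets are the green block at (355,414) and the blue bar at (658,312). The scene view agrees.

```bash
cat >> h.py <<'E'
def yaw_of(s):  # direction of tool y (world angle) 
    M=R.from_quat(s["orientation"]).as_matrix(); return np.arctan2(M[1,1],M[0,1]),M
def fix_fit(px,c):
    L=np.array([[91,77],[91,-108],[-136,77],[-136,-108]])/1000; W=np.array([ray(c,p,.015)[:2] for p in px])
    lc=L.mean(0); wc=W.mean(0); A=(L-lc); B=(W-wc)
    th=np.arctan2((A[:,0]*B[:,1]-A[:,1]*B[:,0]).sum(),(A*B).sum()); Q=np.array([[np.cos(th),-np.sin(th)],[np.sin(th),np.cos(th)]])
    o=wc-Q@lc; return o,th,np.linalg.norm(W-(L@Q.T+o),axis=1)
def plan(target,yaw_y=None,n=8,vmax=4.9):
    """rows to bring TCP to target; yaw_y = world angle wanted for tool y (mod pi)"""
    s=status.observe(); a,M=yaw_of(s); p=np.array(s["eef_pos"]); d=(np.array(target)-p)*100
    da=0 if yaw_y is None else (yaw_y-a+np.pi/2)%np.pi-np.pi/2
    tilt=np.cross(M[:,2],[0,0,-1.])
    print("pos",p.round(4),"yaw_y",round(a,3),"d_cm",d.round(2),"dyaw",round(da,3),"tilt(tool)",(M.T@tilt).round(4),"q",np.round(s["qpos"],2),"F",np.round(s["ft_force"],1),"w",round(s["gripper_width"],4))
    for i in range(n):
        b=a+da*i/n; y=np.array([np.cos(b),np.sin(b)]); x=np.array([-y[1],y[0]])*-1  # x = y x z, z down
        x=np.array([-y[1],y[0]]); st=d/n
        print([round(float(v),2) for v in (st[:2]@x,st[:2]@y,-st[2],0,0,-da/n)])
E
python3 - <<'E'
from h import *
np.set_printoptions(precision=4,suppress=True)
c=cam("top"); f=lambda u,v:(80+u/2.5,110+v/2.5)
print(fix_fit([f(347,109),f(491,142),f(304,286),f(450,320)],c))
for n,u,v,z in (("bar",397,193,.022),("barL",353,188,.022),("barR",441,197,.022),("blk",377,252,.035),("knob",383,117,.08)): print(n,ray(c,f(u,v),z))
print(vision.camera_model("wrist"))
a,M=yaw_of(status.observe()); print(M)
plan([.6,.0,.26],-.1+0,n=16)
E
```

```text
(array([0.6167, 0.0114]), np.float64(-0.22545902368927515), array([0.0001, 0.0003, 0.0002, 0.0003]))
bar [0.6164 0.0021 0.022 ]
barL [0.6226 0.0565 0.022 ]
barR [ 0.6115 -0.0523  0.022 ]
blk [0.5425 0.0246 0.035 ]
knob [0.7002 0.0133 0.08  ]
{'K': array([[364.0482,   0.    , 281.8737],
       [  0.    , 364.0482, 211.7597],
       [  0.    ,   0.    ,   1.    ]]), 'T_tool_cam': array([[-0.0011, -0.9614, -0.2751,  0.0696],
       [ 1.    , -0.0013,  0.0005,  0.0013],
       [-0.0008, -0.2751,  0.9614, -0.1252],
       [ 0.    ,  0.    ,  0.    ,  1.    ]])}
[[-0.9672  0.254   0.    ]
 [ 0.254   0.9672 -0.    ]
 [-0.      0.     -1.    ]]
pos [0.1841 0.7012 0.2483] yaw_y 1.314 d_cm [ 41.59 -70.12   1.17] dyaw -1.414 tilt(tool) [ 0.  0. -0.] q [-1.41  0.59  0.05  1.61 -0.03  0.94 -0.03] F [-0.7 -0.3  0.4] w 0.0858
[-3.63, -3.58, -0.07, 0.0, 0.0, 0.09]
[-3.93, -3.24, -0.07, 0.0, 0.0, 0.09]
[-4.2, -2.89, -0.07, 0.0, 0.0, 0.09]
[-4.44, -2.5, -0.07, 0.0, 0.0, 0.09]
[-4.64, -2.1, -0.07, 0.0, 0.0, 0.09]
[-4.81, -1.68, -0.07, 0.0, 0.0, 0.09]
[-4.94, -1.25, -0.07, 0.0, 0.0, 0.09]
[-5.03, -0.81, -0.07, 0.0, 0.0, 0.09]
[-5.08, -0.37, -0.07, 0.0, 0.0, 0.09]
[-5.09, 0.08, -0.07, 0.0, 0.0, 0.09]
[-5.07, 0.53, -0.07, 0.0, 0.0, 0.09]
[-5.0, 0.98, -0.07, 0.0, 0.0, 0.09]
[-4.89, 1.42, -0.07, 0.0, 0.0, 0.09]
[-4.75, 1.84, -0.07, 0.0, 0.0, 0.09]
[-4.57, 2.26, -0.07, 0.0, 0.0, 0.09]
[-4.35, 2.65, -0.07, 0.0, 0.0, 0.09]
```

>>> move_arm:
  motion:
    - [-3.6,-3.6,0,0,0,0.09]
    - [-3.9,-3.2,0,0,0,0.09]
    - [-4.2,-2.9,0,0,0,0.09]
    - [-4.4,-2.5,0,0,0,0.09]
    - [-4.6,-2.1,0,0,0,0.09]
    - [-4.8,-1.7,0,0,0,0.09]
    - [-4.9,-1.2,0,0,0,0.09]
    - [-5,-0.8,0,0,0,0.09]

```text
time_s: 1.9
eef_pos: [0.3801, 0.3598, 0.2462]
orientation: [0.474, 0.88, 0.005, -0.004]
ft_force: [0.8, 0.0, 0.1]
gripper_width: 0.0855
```

>>> move_arm:
  motion:
    - [-5,-0.4,0,0,0,0.09]
    - [-5,0.1,0,0,0,0.09]
    - [-5,0.5,0,0,0,0.09]
    - [-5,1,0,0,0,0.09]
    - [-4.9,1.4,0,0,0,0.09]
    - [-4.7,1.8,0,0,0,0.09]
    - [-4.6,2.2,0,0,0,0.09]
    - [-4.3,2.6,0,0,0,0.09]

```text
time_s: 2.7
eef_pos: [0.5684, 0.0068, 0.2445]
orientation: [0.763, 0.646, 0.009, -0.005]
ft_force: [0.1, 0.7, -0.3]
gripper_width: 0.0857
```

```bash
python3 - <<'E'
from h import *
print(status.observe()["time_s"]); plan([.61,.03,.26],-.1)
E
```

```text
2.7
pos [0.5684 0.0068 0.2445] yaw_y -0.165 d_cm [4.16 2.32 1.55] dyaw 0.065 tilt(tool) [ 0.0035 -0.0198  0.    ] q [-0.45  0.44  0.51  1.99 -0.32  0.78  0.08] F [ 0.1  0.7 -0.3] w 0.0857
[0.37, 0.47, -0.19, 0.0, 0.0, -0.01]
[0.37, 0.47, -0.19, 0.0, 0.0, -0.01]
[0.36, 0.47, -0.19, 0.0, 0.0, -0.01]
[0.36, 0.47, -0.19, 0.0, 0.0, -0.01]
[0.36, 0.48, -0.19, 0.0, 0.0, -0.01]
[0.35, 0.48, -0.19, 0.0, 0.0, -0.01]
[0.35, 0.48, -0.19, 0.0, 0.0, -0.01]
[0.34, 0.49, -0.19, 0.0, 0.0, -0.01]
```

>>> move_arm:
  motion:
    - [0.6,0.8,-0.3,0.001,-0.005,-0.013]
    - [0.6,0.8,-0.3,0.001,-0.005,-0.013]
    - [0.6,0.8,-0.3,0.001,-0.005,-0.013]
    - [0.5,0.8,-0.3,0,-0.005,-0.013]
    - [0.5,0.8,-0.3,0,0,-0.013]
    - [0,0,0,0,0,0]
    - [0,0,0,0,0,0]
    - [0,0,0,0,0,0]

```text
time_s: 3.5
eef_pos: [0.6168, 0.0275, 0.2617]
orientation: [0.741, 0.671, -0.0, 0.003]
ft_force: [0.4, -0.4, -0.6]
gripper_width: 0.086
```

```bash
python3 - <<'E'
from h import *
np.set_printoptions(precision=4,suppress=True)
plan([.6164,.0021,.1],-.1)
c,im=snap("wrist","w1.png"); s=status.observe(); np.savez("w1.npz",K=c[0],R=c[1],t=c[2])
def rect(lab,z):
    for d in spotter.regions_of(lab,"wrist")[:3]:
        m=d["mask"].astype(np.uint8); k=max(cv2.findContours(m,0,1)[0],key=cv2.contourArea)[:,0,:]
        P=np.array([ray(c,p,z)[:2] for p in k],np.float32); q=cv2.minAreaRect(P*1000)
        print(lab,round(d["p"],2),d["extent"],q)
rect("steel_parallel",.022); rect("block_centre",.035)
for n,z in dict(clamp_axis=.08,clamp_knob_grip=.07,nest=.0225,corner=.01,drilling_fixture=0,block_centre=.0225,steel_parallel=.01,standing_spring=0,bearing=0).items():
    for d in spotter.mark_of(n,"wrist")[:2]: print(n,round(d["p"],2),np.round(d["location"]),ray(c,d["location"],z))
cv2.imwrite("pics/v3.png",cv2.resize(im[:,:,::-1],(784,588),interpolation=cv2.INTER_CUBIC))
E
```

```text
pos [0.6168 0.0275 0.2617] yaw_y -0.099 d_cm [ -0.04  -2.54 -16.17] dyaw -0.001 tilt(tool) [ 0.0038  0.0036 -0.    ] q [-0.47  0.48  0.5   1.87 -0.29  0.87  0.07] F [ 0.4 -0.4 -0.6] w 0.086
[-0.32, 0.03, 2.02, 0.0, 0.0, 0.0]
[-0.32, 0.03, 2.02, 0.0, 0.0, 0.0]
[-0.32, 0.03, 2.02, 0.0, 0.0, 0.0]
[-0.32, 0.03, 2.02, 0.0, 0.0, 0.0]
[-0.32, 0.03, 2.02, 0.0, 0.0, 0.0]
[-0.32, 0.03, 2.02, 0.0, 0.0, 0.0]
[-0.32, 0.03, 2.02, 0.0, 0.0, 0.0]
[-0.32, 0.03, 2.02, 0.0, 0.0, 0.0]
steel_parallel 0.82 [269.2, 148.4, 297.5, 245.1] ((616.838623046875, 7.8833770751953125), (109.32451629638672, 26.70650291442871), 81.80776977539062)
block_centre 0.92 [2.9, 122.2, 77.4, 225.6] ((361.3749694824219, 58.853389739990234), (108.83208465576172, 59.16678237915039), 35.21940994262695)
block_centre 0.9 [166.9, 128.8, 242.1, 238.8] ((545.1778564453125, 31.212570190429688), (57.30232238769531, 100.77496337890625), 2.5487751960754395)
clamp_axis 0.55 [376. 196.] [0.6986 0.0161 0.08  ]
clamp_knob_grip 0.66 [374. 192.] [0.6992 0.0173 0.07  ]
clamp_knob_grip 0.52 [104. 300.] [ 0.4355 -0.0636  0.07  ]
nest 0.82 [313. 177.] [0.6501 0.0273 0.0225]
corner 0.83 [347. 128.] [0.6887 0.0708 0.01  ]
drilling_fixture 0.56 [279. 183.] [0.6144 0.0195 0.    ]
block_centre 0.77 [ 19. 180.] [0.3537 0.0541 0.0225]
block_centre 0.76 [206. 183.] [0.5413 0.0322 0.0225]
steel_parallel 0.92 [284. 200.] [0.6183 0.0035 0.01  ]
standing_spring 0.69 [286. 333.] [ 0.6043 -0.167   0.    ]
bearing 0.95 [206. 329.] [ 0.5076 -0.1506  0.    ]
bearing 0.43 [312. 177.] [0.6506 0.0228 0.    ]
```

View pics/v3.png

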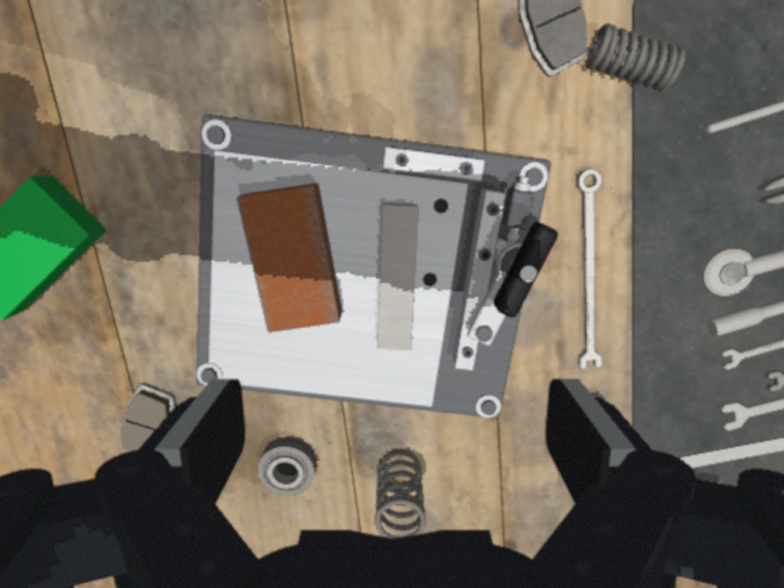

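The wrist view shows the red block at (290,257), the steel bar at (397,277) and the knob at (528,273), with the strap pointing down-left. All the bolt heads are visible, so I can refit the fixture. The red block and the grey bar on the bed are the right parts. The green block at the left edge is the look-alike.

```bash
python3 - <<'E'
from h import *
np.set_printoptions(precision=4,suppress=True)
d=np.load("w1.npz"); c=(d["K"],d["R"],d["t"]); f=lambda u,v:((u+.5)/1.4-.5,(v+.5)/1.4-.5)
o,th,e=fix_fit([f(533,177),f(488,406),f(217,135),f(209,374)],c); print(o,th,e)
Q=np.array([[np.cos(th),-np.sin(th)],[np.sin(th),np.cos(th)]])
for n,pts,z in (("bar",[(382,203),(418,205),(412,350),(378,348)],.022),("blk",[(239,197),(316,183),(341,320),(270,331)],.035),("knob",[(528,273)],.08),("knobends",[(540,224),(512,314)],.079)):
    P=np.array([ray(c,f(*p),z)[:2] for p in pts]); print(n,P.tolist() if n!="bar" else "",P.mean(0),"fixture",((P.mean(0)-o)@Q)*1000, "edge ang",[np.arctan2(*(P[i]-P[j])[::-1]) for i,j in ((0,3),(1,2))] if len(P)==4 else "")
print("axis pred",o+Q@[.081,.02],"nest",o+Q@[.028,.02]); print(r.finger_overhang)
E
```

```text
[0.6171 0.0164] -0.22825952651120804 [0.0021 0.0019 0.0022 0.0018]
bar  [0.6179 0.0066] fixture [ 3.0333 -9.3619] edge ang [np.float64(1.435737515483431), np.float64(1.4414042523654431)]
blk [[0.5168021315701743, 0.0781940780450084], [0.5701098312744934, 0.08216278831337014], [0.5742883947770833, -0.01621686315972412], [0.5215384391057754, -0.01936668144495282]] [0.5457 0.0312] fixture [-72.8847  -1.7705] edge ang [np.float64(1.6193055011034523), np.float64(1.6132446726351364)]
knob [[0.6996238493116415, 0.017161606644363017]] [0.6996 0.0172] fixture [80.2366 19.3955] edge ang 
knobends [[0.7079414389973147, 0.046646233670120156], [0.6890020891941496, -0.00889025932545362]] [0.6985 0.0189] fixture [78.726  20.8066] edge ang 
axis pred [0.7005 0.0176] nest [0.6489 0.0296]
0.017
```

>>> move_arm:
  motion:
    - [-0.6,0,4,0.002,0.002,0.01]
    - [-0.6,0,4,0.002,0.002,0.01]
    - [-0.6,0,4,0,0,0.01]
    - [-0.5,0,4,0,0,0]
    - [0,0,2,0,0,0]
    - [0,0,0,0,0,0]
    - [0,0,0,0,0,0]
    - [0,0,0,0,0,0]
  fingers: 4.2
  force: 50

```text
time_s: 4.9
eef_pos: [0.6214, 0.0038, 0.0797]
orientation: [0.752, 0.66, 0.005, 0.003]
ft_force: [-0.4, -0.8, 1.0]
gripper_width: 0.0418
```

```bash
python3 - <<'E'
from h import *
print(r.finger_overhang)
plan([.617,.005,.036],-.133,n=1)
c,im=snap("wrist","w2.png")
cv2.imwrite("pics/v4.png",cv2.resize(im[:,:,::-1],(560,420)))
E
```

```text
0.017
pos [0.6214 0.0038 0.0797] yaw_y -0.13 d_cm [-0.44  0.12 -4.37] dyaw -0.003 tilt(tool) [ 0.0109 -0.0033 -0.    ] q [-0.32  0.71  0.35  1.97 -0.46  0.52  0.23] F [-0.4 -0.8  1. ] w 0.0418
[0.06, -0.45, 4.37, 0.0, 0.0, 0.0]
```

View pics/v4.png

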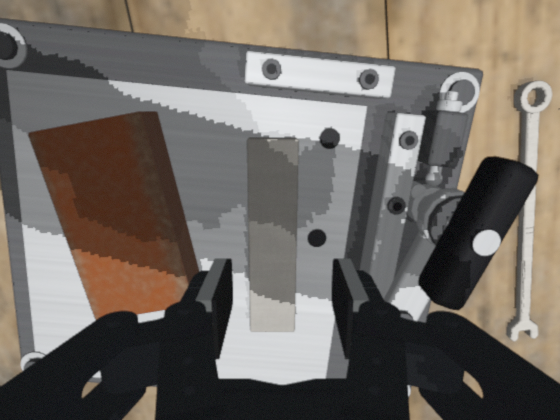

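The view shows the fingers straddling the bar, which sits about 4 mm toward −x of the middle. I'll correct that and go down.

>>> move_arm:
  motion:
    - [0,-0.2,1.5,0.005,-0.002,0]
    - [0,-0.2,1.5,0.005,-0.001,0]
    - [0,0,1,0,0,0]
    - [0,0,0.4,0,0,0]
    - [0,0,0.2,0,0,0]
    - [0,0,0,0,0,0]
    - [0,0,0,0,0,0]
    - [0,0,0,0,0,0]

```text
time_s: 5.75
eef_pos: [0.6202, 0.0051, 0.0329]
orientation: [0.751, 0.66, 0.003, 0.002]
ft_force: [-0.7, 0.3, 0.5]
gripper_width: 0.0423
```

```bash
python3 - <<'E'
from h import *
plan([.617,.005,.031],-.133,n=1)
E
```

```text
pos [0.6202 0.0051 0.0329] yaw_y -0.129 d_cm [-0.32 -0.01 -0.19] dyaw -0.004 tilt(tool) [ 0.0065 -0.0015 -0.    ] q [-0.28  0.78  0.3   1.98 -0.5   0.45  0.25] F [-0.7  0.3  0.5] w 0.0423
[-0.05, -0.32, 0.19, 0.0, 0.0, 0.0]
```

>>> move_arm:
  motion:
    - [0,-0.3,0.2,0.005,0,0]
    - [0,0,0,0,0,0]
    - [0,0,0,0,0,0]
    - [0,0,0,0,0,0]
    - [0,0,0,0,0,0]
    - [0,0,0,0,0,0]
    - [0,0,0,0,0,0]
    - [0,0,0,0,0,0]
  fingers: 2
  force: 50

```text
time_s: 6.55
eef_pos: [0.6175, 0.0054, 0.0314]
orientation: [0.751, 0.66, 0.001, 0.001]
ft_force: [0.2, -0.1, -1.7]
gripper_width: 0.0245
```

>>> move_arm:
  motion:
    - [0,0,-1,0,0,0]
    - [0,0,-2.5,0,0,0]
    - [0,0,-3,0,0,0]
    - [1,-0.7,-1.5,0,0,0]
    - [3,-2.2,0,0,0,0]
    - [3.5,-2.5,0,0,0,0]
    - [3.5,-2.5,0,0,0,0]
    - [3.5,-2.5,0,0,0,0]

```text
time_s: 7.35
eef_pos: [0.5319, 0.1576, 0.1159]
orientation: [0.757, 0.654, -0.0, 0.002]
ft_force: [-0.1, 0.0, -4.8]
gripper_width: 0.0244
```

>>> move_arm:
  motion:
    - [3,-2.2,0,0,0,0]
    - [2,-1.5,0,0,0,0]
    - [0,0,0,0,0,0]
    - [0,0,0,0,0,0]
    - [0,0,0,0,0,0]
    - [0,0,0,0,0,0]
    - [0,0,0,0,0,0]
    - [0,0,0,0,0,0]

```text
time_s: 8.15
eef_pos: [0.4948, 0.2193, 0.1163]
orientation: [0.754, 0.657, -0.002, -0.001]
ft_force: [-0.5, -0.4, -4.3]
gripper_width: 0.0242
```

```bash
python3 - <<'E'
from h import *
plan([.50,.22,.022],None,n=1)
E
```

```text
pos [0.4948 0.2193 0.1163] yaw_y -0.137 d_cm [ 0.52  0.07 -9.43] dyaw 0 tilt(tool) [-0.0048  0.0023  0.    ] q [-0.8   0.6   0.42  2.13 -0.49  0.51 -0.15] F [-0.5 -0.4 -4.3] w 0.0242
[0.14, 0.5, 9.43, 0.0, 0.0, 0.0]
```

>>> move_arm:
  motion:
    - [0,0,2.5,-0.003,0.002,0]
    - [0,0,2.5,-0.003,0,0]
    - [0,0,2,0,0,0]
    - [0,0,1.2,0,0,0]
    - [0,0,0.6,0,0,0]
    - [0,0,0.2,0,0,0]
    - [0,0,0,0,0,0]
    - [0,0,0,0,0,0]

```text
time_s: 8.95
eef_pos: [0.5014, 0.2163, 0.0256]
orientation: [0.756, 0.654, 0.004, 0.003]
ft_force: [-0.2, -0.3, -3.3]
gripper_width: 0.0244
```

```bash
python3 - <<'E'
from h import *
plan([.50,.22,.0214],None,n=1)
E
```

```text
pos [0.5014 0.2163 0.0256] yaw_y -0.145 d_cm [-0.14  0.37 -0.42] dyaw 0 tilt(tool) [ 0.0099 -0.0025  0.    ] q [-0.68  0.74  0.26  2.15 -0.6   0.31 -0.06] F [-0.2 -0.3 -3.3] w 0.0244
[0.34, -0.19, 0.42, 0.0, 0.0, 0.0]
```

>>> move_arm:
  motion:
    - [0,0,0.2,0.005,-0.002,0]
    - [0,0,0.1,0.004,0,0]
    - [0,0,0.1,0,0,0]
    - [0,0,0,0,0,0]
    - [0,0,0,0,0,0]
    - [0,0,0,0,0,0]
    - [0,0,0,0,0,0]
    - [0,0,0,0,0,0]

```text
time_s: 9.75
eef_pos: [0.5026, 0.2173, 0.0233]
orientation: [0.756, 0.655, 0.002, 0.0]
ft_force: [0.9, -0.3, -4.6]
gripper_width: 0.0241
```

>>> move_arm:
  motion:
    - [0,0,0.1,0.002,0,0]
    - [0,0,0.1,0,0,0]
    - [0,0,0.1,0,0,0]
    - [0,0,0.05,0,0,0]
    - [0,0,0,0,0,0]
    - [0,0,0,0,0,0]
    - [0,0,0,0,0,0]
    - [0,0,0,0,0,0]

```text
time_s: 10.55
eef_pos: [0.5027, 0.2173, 0.0214]
orientation: [0.756, 0.654, 0.002, -0.001]
ft_force: [0.1, 0.7, -1.5]
gripper_width: 0.0242
```

>>> move_arm:
  motion:
    - [0,0,0,0,0,0]
    - [0,0,0,0,0,0]
    - [0,0,0,0,0,0]
    - [0,0,-0.5,0,0,0]
    - [0,0,-2,0,0,0]
    - [0,0,-4,0,0,0]
    - [0,0,-4,0,0,-0.1]
    - [0,0,0,0,0,-0.14]
  fingers: 5

```text
time_s: 11.35
eef_pos: [0.5042, 0.2167, 0.1305]
orientation: [0.67, 0.742, 0.002, 0.0]
ft_force: [-0.2, -0.2, -0.3]
gripper_width: 0.0497
```

```bash
python3 - <<'E'
from h import *
plan([.4755,.046,.12],1.344,n=10)
E
```

```text
pos [0.5042 0.2167 0.1305] yaw_y 0.102 d_cm [ -2.87 -17.07  -1.05] dyaw 1.242 tilt(tool) [ 0.0032 -0.0023  0.    ] q [-0.76  0.57  0.38  2.11 -0.41  0.53  0.02] F [-0.2 -0.2 -0.3] w 0.0497
[-1.67, -0.46, 0.1, 0.0, 0.0, -0.12]
[-1.6, -0.66, 0.1, 0.0, 0.0, -0.12]
[-1.5, -0.86, 0.1, 0.0, 0.0, -0.12]
[-1.39, -1.03, 0.1, 0.0, 0.0, -0.12]
[-1.25, -1.2, 0.1, 0.0, 0.0, -0.12]
[-1.09, -1.34, 0.1, 0.0, 0.0, -0.12]
[-0.92, -1.47, 0.1, 0.0, 0.0, -0.12]
[-0.73, -1.57, 0.1, 0.0, 0.0, -0.12]
[-0.53, -1.65, 0.1, 0.0, 0.0, -0.12]
[-0.32, -1.7, 0.1, 0.0, 0.0, -0.12]
```

>>> move_arm:
  motion:
    - [-1.7,-0.5,0.1,0,0,-0.124]
    - [-1.6,-0.7,0.1,0,0,-0.124]
    - [-1.5,-0.9,0.1,0,0,-0.124]
    - [-1.4,-1,0.1,0,0,-0.124]
    - [-1.2,-1.2,0.1,0,0,-0.124]
    - [-1.1,-1.3,0.1,0,0,-0.124]
    - [-0.9,-1.5,0.1,0,0,-0.124]
    - [-0.7,-1.6,0.1,0,0,-0.124]
  fingers: 6

```text
time_s: 12.15
eef_pos: [0.4851, 0.079, 0.1276]
orientation: [0.212, 0.977, 0.005, 0.007]
ft_force: [0.0, 0.4, -0.1]
gripper_width: 0.0599
```

>>> move_arm:
  motion:
    - [-0.5,-1.6,0.1,0,0,-0.124]
    - [-0.3,-1.7,0.1,0,0,-0.124]
    - [0,0,0,0,0,0]
    - [0,0,0,0,0,0]
    - [0,0,0,0,0,0]
    - [0,0,0,0,0,0]
    - [0,0,0,0,0,0]
    - [0,0,0,0,0,0]

```text
time_s: 12.95
eef_pos: [0.4815, 0.044, 0.1272]
orientation: [0.088, 0.996, 0.004, 0.009]
ft_force: [0.2, 0.6, -0.6]
gripper_width: 0.0601
```

```bash
cat >> h.py <<'E'
O=np.array([.617,.014]); TH=-.227; Q=np.array([[np.cos(TH),-np.sin(TH)],[np.sin(TH),np.cos(TH)]])
def fx(p): return (np.array(p[:2])-O)@Q*1000
def wd(x,y,z=0): return np.r_[O+Q@[x/1000,y/1000],z]
E
python3 - <<'E'
from h import *
print(wd(-143,-1),fx(status.observe()["eef_pos"]))
plan(wd(-143,-1,.034),1.344,n=1)
c,im=snap("wrist","w3.png")
cv2.imwrite("pics/v5.png",im[:,:,::-1])
E
```

```text
[0.47744347 0.04520859 0.        ] [-138.76146954   -1.22073312]
pos [0.4815 0.044  0.1272] yaw_y 1.394 d_cm [-0.41  0.12 -9.32] dyaw -0.05 tilt(tool) [ 0.0096  0.0173 -0.    ] q [-0.16  0.49 -0.03  2.25  0.03  0.39  1.18] F [ 0.2  0.6 -0.6] w 0.0601
[0.42, 0.04, 9.32, 0.0, 0.0, 0.05]
```

View pics/v5.png

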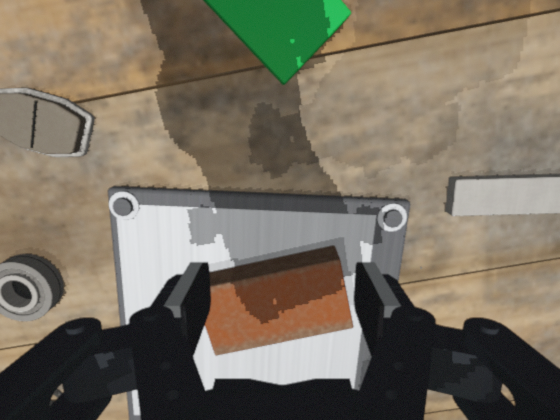

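```bash
python3 - <<'E'
from h import *
c=cam("wrist")
for p,z in (((335,248),.01),((336,262),.035),((351,327),.035),((218,353),.035),((210,285),.035),((123,206),.015),((392,216),.015)):
    w=ray(c,p,z); print(p,z,w.round(4),fx(w).round(1))
E
```

```text
(335, 248) 0.01 [0.5173 0.0789 0.01  ] [-111.7   40.8]
(336, 262) 0.035 [0.5161 0.0759 0.035 ] [-112.2   37.6]
(351, 327) 0.035 [0.5665 0.0795 0.035 ] [-63.9  52.5]
(218, 353) 0.035 [ 0.5703 -0.0151  0.035 ] [-39.  -38.9]
(210, 285) 0.035 [ 0.5174 -0.0082  0.035 ] [-92.  -44.1]
(123, 206) 0.015 [ 0.4591 -0.0578  0.015 ] [-137.7 -105.5]
(392, 216) 0.015 [0.4988 0.1199 0.015 ] [-139.    76.6]
```

The picture shows the block's nearest corner at fixture x≈−112. The open fingers at x≈−139 will come down behind it, clear of the bolt heads at (123,206) and (392,216).

>>> move_arm:
  motion:
    - [0.2,0,2.5,0.005,0.008,0.02]
    - [0.2,0,2.5,0.004,0.007,0.02]
    - [0,0,2,0,0,0.01]
    - [0,0,1.2,0,0,0]
    - [0,0,0.7,0,0,0]
    - [0,0,0.3,0,0,0]
    - [0,0,0,0,0,0]
    - [0,0,0,0,0,0]

```text
time_s: 13.8
eef_pos: [0.4819, 0.0475, 0.0336]
orientation: [0.113, 0.994, 0.001, 0.004]
ft_force: [-0.3, 0.0, 0.1]
gripper_width: 0.06
```

```bash
python3 - <<'E'
from h import *
print(fx(status.observe()["eef_pos"]))
plan(wd(-30,-1,.033),1.344,n=1)
E
```

```text
[-139.16576007    2.20887544]
pos [0.4819 0.0475 0.0336] yaw_y 1.344 d_cm [10.56 -2.77 -0.06] dyaw 0.0 tilt(tool) [ 0.0039  0.0079 -0.    ] q [-0.19  0.68 -0.    2.27  0.02  0.19  1.14] F [-0.3  0.   0.1] w 0.06
[-10.92, -0.32, 0.06, 0.0, 0.0, -0.0]
```

>>> move_arm:
  motion:
    - [-1,0,0,0.004,0.008,0]
    - [-1.5,-0.1,0,0,0,0]
    - [-1.5,-0.1,0,0,0,0]
    - [-1.5,-0.1,0,0,0,0]
    - [-1.5,0,0,0,0,0]
    - [-1.5,0,0,0,0,0]
    - [-1.2,0,0,0,0,0]
    - [0,0,0,0,0,0]

```text
time_s: 14.6
eef_pos: [0.5789, 0.0205, 0.0372]
orientation: [0.113, 0.994, 0.0, -0.001]
ft_force: [-0.0, -0.2, -0.4]
gripper_width: 0.0601
```

```bash
python3 - <<'E'
from h import *
print(fx(status.observe()["eef_pos"]))
plan(wd(-10,2,.033),1.344,n=1)
c,im=snap("wrist","w4.png"); cs,ims=snap("top","top4.png")
cv2.imwrite("pics/v6.png",np.hstack([im[:,:,::-1],cv2.resize(ims[130:270,180:300,::-1],(360,420))])[:, :800])
for cn,cc in (("top",cs),("wrist",c)):
  for d in spotter.regions_of("block_centre",cn)[:3]:
    k=max(cv2.findContours(d["mask"].astype(np.uint8),0,1)[0],key=cv2.contourArea)[:,0,:]
    P=np.array([fx(ray(cc,p,.035)) for p in k],np.float32); print(cn,round(d["p"],2),cv2.minAreaRect(P))
E
```

```text
[-38.56346977  -2.25650706]
pos [0.5789 0.0205 0.0372] yaw_y 1.344 d_cm [ 2.88 -0.23 -0.42] dyaw 0.0 tilt(tool) [-0.0002 -0.0019 -0.    ] q [-0.1   0.72 -0.02  2.05  0.03  0.37  1.2 ] F [-0.  -0.2 -0.4] w 0.0601
[-2.86, 0.43, 0.42, 0.0, 0.0, -0.0]
top 0.94 ((-270.4023742675781, -25.886959075927734), (101.29179382324219, 59.08976745605469), 47.216060638427734)
top 0.8 ((3.113321304321289, -33.87586975097656), (56.50676345825195, 44.011322021484375), 89.30642700195312)
top 0.59 ((-24.483718872070312, -21.91539764404297), (248.60000610351562, 204.94578552246094), 1.067866325378418)
wrist 0.92 ((-17.24051284790039, -1.1515769958496094), (45.35105895996094, 71.97307586669922), 0.37181347608566284)
```

View pics/v6.png

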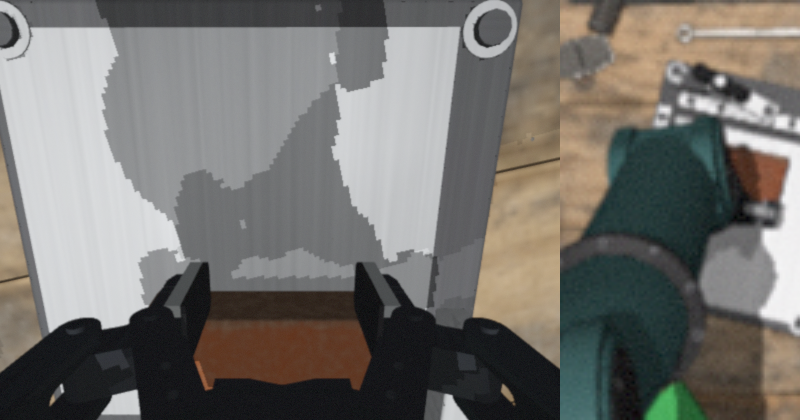

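The picture shows the block squared up against both fingertips; its robot-side edge is level in the image at row 292. Next I'll push it to the fence.

>>> move_arm:
  motion:
    - [-0.3,0,0.2,0,0,0]
    - [-0.6,0.1,0.2,0,0,0]
    - [-0.6,0.1,0,0,0,0]
    - [-0.5,0.1,0,0,0,0]
    - [-0.4,0,0,0,0,0]
    - [-0.3,0,0,0,0,0]
    - [-0.2,0,0,0,0,0]
    - [0,0,0,0,0,0]

```text
time_s: 15.6
eef_pos: [0.5986, 0.0188, 0.0313]
orientation: [0.112, 0.994, -0.001, -0.011]
ft_force: [-2.4, 0.0, 0.7]
gripper_width: 0.0602
```

```bash
python3 - <<'E'
from h import *
print(fx(status.observe()["eef_pos"]))
plan(wd(-10,2,.035),1.344,n=1)
E
```

```text
[-19.04689833   0.49158375]
pos [0.5986 0.0188 0.0313] yaw_y 1.347 d_cm [ 0.92 -0.06  0.37] dyaw -0.003 tilt(tool) [-0.0048 -0.0212 -0.    ] q [-0.09  0.75 -0.02  2.    0.03  0.42  1.21] F [-2.4  0.   0.7] w 0.0602
[-0.91, 0.15, -0.37, 0.0, 0.0, 0.0]
```

>>> move_arm:
  motion:
    - [-0.3,0,-0.1,0,-0.01,0]
    - [-0.3,0,-0.1,0,-0.01,0]
    - [-0.3,0,0,0,0,0]
    - [-0.3,0,0,0,0,0]
    - [-0.3,0,0,0,0,0]
    - [-0.3,0,0,0,0,0]
    - [-0.3,0,0,0,0,0]
    - [-0.3,0,0,0,0,0]

```text
time_s: 16.4
eef_pos: [0.6067, 0.017, 0.0326]
orientation: [0.112, 0.994, -0.004, -0.017]
ft_force: [-6.6, 1.6, 6.7]
gripper_width: 0.0601
```

```bash
python3 - <<'E'
from h import *
print(fx(status.observe()["eef_pos"]))
plan(wd(-10,2,.035),1.344,n=1)
E
```

```text
[-10.6980541    0.56441517]
pos [0.6067 0.017  0.0326] yaw_y 1.347 d_cm [0.1  0.12 0.24] dyaw -0.003 tilt(tool) [-0.0108 -0.0332  0.    ] q [-0.09  0.75 -0.02  1.97  0.03  0.45  1.21] F [-6.6  1.6  6.7] w 0.0601
[-0.07, 0.14, -0.24, 0.0, 0.0, 0.0]
```

>>> move_arm:
  motion:
    - [1,0,-0.2,0,-0.015,0]
    - [0.5,0,-1,-0.005,-0.015,0]
    - [0,0,-3,-0.005,0,0]
    - [0,-1,-3.5,0,0,0]
    - [-1,-2.5,-1,0,0,0]
    - [-1.5,-2.5,0,0,0,0]
    - [-1.5,-2,0,0,0,0]
    - [-1,-1.1,0,0,0,0]

```text
time_s: 17.2
eef_pos: [0.6328, -0.0797, 0.1313]
orientation: [0.107, 0.994, 0.001, 0.014]
ft_force: [0.7, 0.0, 0.6]
gripper_width: 0.0602
```

>>> move_arm:
  motion:
    - [0,0,0,0,0,0]
    - [0,0,0,0,0,0]
    - [0,0,0,0,0,0]
    - [0,0,0,0,0,0]
    - [0,0,0,0,0,0]
    - [0,0,0,0,0,0]
    - [0,0,0,0,0,0]
    - [0,0,0,0,0,0]
  fingers: 0

```text
time_s: 18.0
eef_pos: [0.6334, -0.0757, 0.1314]
orientation: [0.105, 0.994, 0.003, 0.015]
ft_force: [-0.3, 0.1, -0.2]
gripper_width: 0.0003
```

```bash
python3 - <<'E'
from h import *
print(fx(status.observe()["eef_pos"]))
plan(wd(24,-90,.036),1.344,n=1)
c,im=snap("wrist","w5.png"); cs,ims=snap("top","top5.png")
cv2.imwrite("pics/v7.png",np.hstack([im[:,:,::-1],cv2.resize(ims[140:240,190:270,::-1],(240,300)).repeat(1,0) if 0 else cv2.resize(ims[140:280,190:270,::-1],(240,420))]))
for cn,cc in (("top",cs),("wrist",c)):
  for d in spotter.regions_of("block_centre",cn)[:3]:
    k=max(cv2.findContours(d["mask"].astype(np.uint8),0,1)[0],key=cv2.contourArea)[:,0,:]
    P=np.array([fx(ray(cc,p,.035)) for p in k],np.float32); print(cn,round(d["p"],2),cv2.minAreaRect(P),P.min(0),P.max(0))
E
```

```text
[ 36.19523407 -83.65608371]
pos [ 0.6334 -0.0757  0.1314] yaw_y 1.36 d_cm [-1.33 -0.34 -9.54] dyaw -0.016 tilt(tool) [ 0.0082  0.0289 -0.    ] q [ 0.08  0.62 -0.05  1.91  0.04  0.58  1.37] F [-0.3  0.1 -0.2] w 0.0003
[1.23, -0.62, 9.54, 0.0, 0.0, 0.02]
top 0.68 ((26.713741302490234, 25.045793533325195), (52.59477615356445, 30.079435348510742), 2.303365707397461) [0.7027647 9.781771 ] [53.08774  40.238346]
wrist 0.88 ((25.025619506835938, -8.539230346679688), (57.04111862182617, 101.97883605957031), 0.0003671541344374418) [ -3.4949226 -59.52854  ] [53.546337 42.45025 ]
```

View pics/v7.png

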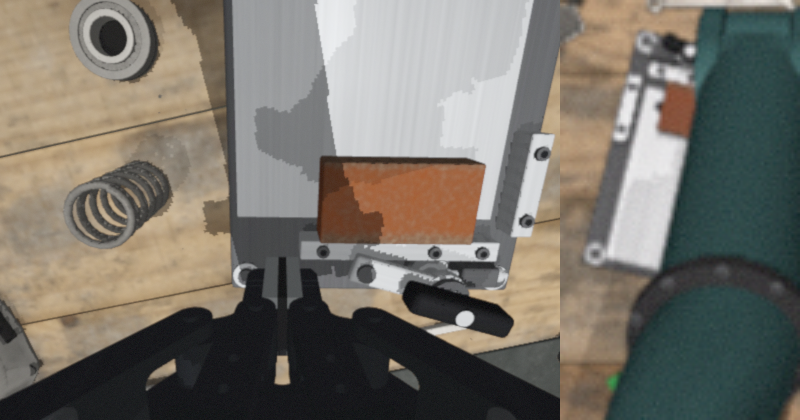

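The picture shows the block square against the back fence, with about 28 mm still to go to the end stop at its +y end. The closed fingers are beyond its −y end, and the spring and bearing are undisturbed.

>>> move_arm:
  motion:
    - [0.5,-0.2,2,0.004,0.01,0.008]
    - [0.5,-0.2,2.2,0.004,0.01,0.008]
    - [0.4,0,2.2,0,0.009,0]
    - [0,0,1.5,0,0,0]
    - [0,0,0.9,0,0,0]
    - [0,0,0.4,0,0,0]
    - [0,0,0.2,0,0,0]
    - [0,0,0,0,0,0]

```text
time_s: 19.0
eef_pos: [0.6198, -0.0782, 0.0307]
orientation: [0.115, 0.993, -0.0, -0.0]
ft_force: [0.2, 0.1, -0.1]
gripper_width: -0.0
```

```bash
python3 - <<'E'
from h import *
print(fx(status.observe()["eef_pos"]))
plan(wd(22,-44.5,.035),1.344,n=1)
E
```

```text
[ 23.49355304 -89.17845695]
pos [ 0.6198 -0.0782  0.0307] yaw_y 1.34 d_cm [0.86 4.39 0.43] dyaw 0.004 tilt(tool) [-0.0008 -0.0009  0.    ] q [ 0.07  0.76 -0.03  1.95  0.05  0.43  1.34] F [ 0.2  0.1 -0.1] w -0.0
[0.17, 4.47, -0.43, 0.0, 0.0, -0.0]
```

>>> move_arm:
  motion:
    - [0,0.8,-0.2,0,0,0]
    - [0,0.8,-0.1,0,0,0]
    - [0,0.7,0,0,0,0]
    - [0,0.6,0,0,0,0]
    - [0,0.5,0,0,0,0]
    - [0,0.4,0,0,0,0]
    - [0,0.4,0,0,0,0]
    - [0,0.3,0,0,0,0]

```text
time_s: 19.8
eef_pos: [0.6315, -0.0341, 0.0364]
orientation: [0.116, 0.993, -0.002, 0.001]
ft_force: [-0.7, -7.2, 0.9]
gripper_width: -0.0002
```

```bash
python3 - <<'E'
from h import *
print(fx(status.observe()["eef_pos"]))
plan(wd(22,-44.5,.035),1.344,n=1)
E
```

```text
[ 24.93581112 -43.59993191]
pos [ 0.6315 -0.0341  0.0364] yaw_y 1.339 d_cm [-0.31 -0.02 -0.14] dyaw 0.005 tilt(tool) [-0.0048  0.0021 -0.    ] q [-0.01  0.76 -0.02  1.93  0.04  0.45  1.28] F [-0.7 -7.2  0.9] w -0.0002
[0.29, -0.09, 0.14, 0.0, 0.0, -0.01]
```

>>> move_arm:
  motion:
    - [0,0.3,0,0,0,0]
    - [0,0.3,0,0,0,0]
    - [0,0.3,0,0,0,0]
    - [0,0.3,0,0,0,0]
    - [0,0.3,0,0,0,0]
    - [0,0.3,0,0,0,0]
    - [0,0.3,0,0,0,0]
    - [0,0.3,0,0,0,0]

```text
time_s: 20.6
eef_pos: [0.6313, -0.0341, 0.0367]
orientation: [0.124, 0.992, -0.016, -0.004]
ft_force: [-2.3, -4.7, 0.9]
gripper_width: 0.0003
```

```bash
python3 - <<'E'
from h import *
print(fx(status.observe()["eef_pos"]))
plan(wd(22,-44.5,.035),1.344,n=1)
E
```

```text
[ 24.75871383 -43.6395252 ]
pos [ 0.6313 -0.0341  0.0367] yaw_y 1.322 d_cm [-0.29 -0.02 -0.17] dyaw 0.022 tilt(tool) [-0.0327 -0.0041  0.    ] q [-0.04  0.76  0.02  1.93  0.04  0.47  1.25] F [-2.3 -4.7  0.9] w 0.0003
[0.27, -0.09, 0.17, 0.0, 0.0, -0.02]
```

>>> move_arm:
  motion:
    - [0,-0.8,0,-0.016,-0.002,-0.01]
    - [0,-0.4,-1,-0.016,0,-0.01]
    - [0,0,-3.5,0,0,0]
    - [1,1,-3,0,0,0]
    - [2,2,0,0,0,0]
    - [2,2.5,0,0,0,0]
    - [0.3,1.7,0,0,0,0]
    - [0,0,0,0,0,0]

```text
time_s: 21.4
eef_pos: [0.5966, 0.0403, 0.1207]
orientation: [0.116, 0.993, 0.005, 0.004]
ft_force: [-0.2, -0.2, 0.8]
gripper_width: 0.0
```

```bash
python3 - <<'E'
from h import *
print(fx(status.observe()["eef_pos"]))
plan(wd(-28,20,.035),1.344,n=1)
E
```

```text
[-25.82886943  21.06240484]
pos [0.5966 0.0403 0.1207] yaw_y 1.339 d_cm [-0.24 -0.05 -8.57] dyaw 0.005 tilt(tool) [ 0.01    0.0064 -0.    ] q [-0.12  0.6  -0.03  1.99  0.01  0.54  1.18] F [-0.2 -0.2  0.8] w 0.0
[0.22, -0.11, 8.57, 0.0, 0.0, -0.0]
```

>>> move_arm:
  motion:
    - [0.3,-0.2,2,0.005,0.006,0]
    - [0,-0.2,2,0.005,0,0]
    - [0,0,2,0,0,0]
    - [0,0,1.2,0,0,0]
    - [0,0,0.8,0,0,0]
    - [-0.3,0,0.3,0,0,0]
    - [-0.3,0,0,0,0,0]
    - [-0.3,0,0,0,0,0]
  fingers: 5

```text
time_s: 22.2
eef_pos: [0.6074, 0.0324, 0.0395]
orientation: [0.117, 0.993, 0.002, 0.005]
ft_force: [0.4, 0.2, 0.8]
gripper_width: 0.0498
```

>>> move_arm:
  motion:
    - [-0.3,0,0,0,0,0]
    - [-0.3,0,0,0,0,0]
    - [-0.3,0,0,0,0,0]
    - [-0.3,0,0,0,0,0]
    - [-0.3,0,0,0,0,0]
    - [-0.3,0,0,0,0,0]
    - [-0.3,0,0,0,0,0]
    - [-0.3,0,0,0,0,0]

```text
time_s: 23.0
eef_pos: [0.6103, 0.0316, 0.0402]
orientation: [0.112, 0.994, -0.0, -0.017]
ft_force: [-4.8, 1.3, 3.0]
gripper_width: 0.0501
```

```bash
python3 - <<'E'
from h import *
print(fx(status.observe()["eef_pos"]))
plan(wd(-10,18,.035),1.344,n=1)
E
```

```text
[-10.49072385  15.68935014]
pos [0.6103 0.0316 0.0402] yaw_y 1.346 d_cm [ 0.1   0.21 -0.52] dyaw -0.002 tilt(tool) [-0.0041 -0.0347 -0.    ] q [-0.1   0.75 -0.03  1.96  0.02  0.47  1.2 ] F [-4.8  1.3  3. ] w 0.0501
[-0.05, 0.23, 0.52, 0.0, 0.0, 0.0]
```

>>> move_arm:
  motion:
    - [1,0,-0.3,0,-0.015,0]
    - [0.3,0,-1.5,0,-0.015,0]
    - [0,0,-4,0,0,0.1]
    - [0,0,-4.5,0,0,0.145]
    - [0,0,-4,0,0,0.145]
    - [0,0,0,0,0,0.145]
    - [0,0,0,0,0,0.145]
    - [0,0,0,0,0,0.145]

```text
time_s: 23.8
eef_pos: [0.6058, 0.0348, 0.2004]
orientation: [0.513, 0.858, 0.006, 0.007]
ft_force: [-0.7, -0.1, -0.9]
gripper_width: 0.05
```

```bash
python3 - <<'E'
from h import *
plan([.69,.017,.2],-.33,n=8)
E
```

```text
pos [0.6058 0.0348 0.2004] yaw_y 0.493 d_cm [ 8.42 -1.78 -0.04] dyaw -0.823 tilt(tool) [ 0.0174  0.007  -0.    ] q [-0.31  0.51  0.24  1.94 -0.18  0.7   0.54] F [-0.7 -0.1 -0.9] w 0.05
[-0.69, 0.82, 0.01, 0.0, 0.0, 0.1]
[-0.61, 0.89, 0.01, 0.0, 0.0, 0.1]
[-0.51, 0.95, 0.01, 0.0, 0.0, 0.1]
[-0.41, 0.99, 0.01, 0.0, 0.0, 0.1]
[-0.31, 1.03, 0.01, 0.0, 0.0, 0.1]
[-0.2, 1.06, 0.01, 0.0, 0.0, 0.1]
[-0.09, 1.07, 0.01, 0.0, 0.0, 0.1]
[0.02, 1.08, 0.01, 0.0, 0.0, 0.1]
```

>>> move_arm:
  motion:
    - [-0.7,0.8,0,0.008,0.003,0.103]
    - [-0.6,0.9,0,0.008,0.003,0.103]
    - [-0.5,1,0,0,0,0.103]
    - [-0.4,1,0,0,0,0.103]
    - [-0.3,1,0,0,0,0.103]
    - [-0.2,1.1,0,0,0,0.103]
    - [-0.1,1.1,0,0,0,0.103]
    - [0,1.1,0,0,0,0.103]

```text
time_s: 24.6
eef_pos: [0.6997, 0.0166, 0.2176]
orientation: [0.823, 0.568, 0.014, 0.005]
ft_force: [-0.3, 0.1, 0.3]
gripper_width: 0.0499
```

>>> move_arm:
  motion:
    - [0,0,0,0,0,0]
    - [0,0,0,0,0,0]
    - [0,0,0,0,0,0]
    - [0,0,0,0,0,0]
    - [0,0,0,0,0,0]
    - [0,0,0,0,0,0]
    - [0,0,0,0,0,0]
    - [0,0,0,0,0,0]
  fingers: 4

```text
time_s: 25.4
eef_pos: [0.7001, 0.0171, 0.2217]
orientation: [0.821, 0.57, 0.016, 0.006]
ft_force: [0.6, 0.5, -0.1]
gripper_width: 0.0398
```

```bash
python3 - <<'E'
from h import *
plan([.7,.017,.13],-.33,n=1)
c,im=snap("wrist","w6.png"); np.savez("w6.npz",K=c[0],R=c[1],t=c[2])
cv2.imwrite("pics/v8.png",cv2.resize(im[:,:,::-1],(784,588),interpolation=cv2.INTER_CUBIC))
for d in spotter.regions_of("block_centre","wrist")[:2]:
    k=max(cv2.findContours(d["mask"].astype(np.uint8),0,1)[0],key=cv2.contourArea)[:,0,:]
    P=np.array([fx(ray(c,p,.035)) for p in k],np.float32); print(round(d["p"],2),cv2.minAreaRect(P),P.min(0),P.max(0))
for n,z in (("clamp_axis",.08),("clamp_knob_grip",.07)):
    for d in spotter.mark_of(n,"wrist")[:1]: print(n,d["p"],d["location"],ray(c,d["location"],z))
E
```

```text
pos [0.7001 0.0171 0.2217] yaw_y -0.357 d_cm [-0.01 -0.01 -9.17] dyaw 0.027 tilt(tool) [ 0.0285 -0.0203  0.    ] q [-0.4   0.62  0.48  1.73 -0.38  0.85 -0.11] F [ 0.6  0.5 -0.1] w 0.0398
[-0.01, -0.01, 9.17, 0.0, 0.0, -0.03]
0.82 ((27.83659553527832, 22.435394287109375), (99.81416320800781, 55.638587951660156), 89.42800903320312) [  0.43877518 -27.710766  ] [56.12388 72.0919 ]
0.47 ((-74.02438354492188, -167.95065307617188), (29.75059700012207, 12.545042037963867), 73.61521911621094) [ -81.30574 -183.12383] [ -64.99912 -154.34421]
clamp_axis 0.65 [278.3, 206.7] [0.70197253 0.01838126 0.08      ]
clamp_knob_grip 0.83 [274.6, 204.6] [0.69916385 0.01862257 0.07      ]
```

View pics/v8.png

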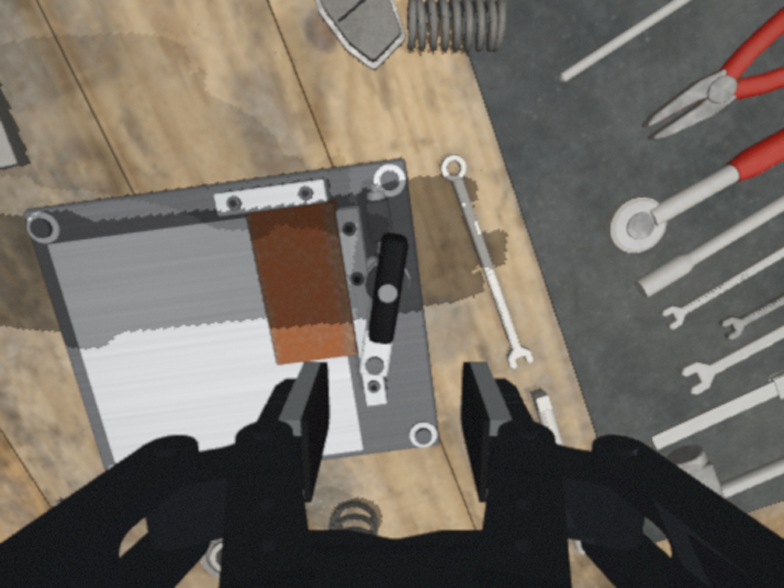

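```bash
python3 - <<'E'
from h import *
d=np.load("w6.npz"); c=(d["K"],d["R"],d["t"]); f=lambda u,v:((u+.5)/1.4-.5,(v+.5)/1.4-.5)
a,b=ray(c,f(397,236),.079),ray(c,f(380,341),.079); print(a,b,(a+b)/2,"bar ang",np.arctan2(*(a-b)[1::-1]),"tool y",np.arctan2(*(a-b)[1::-1])-np.pi/2,np.linalg.norm(a-b), "axis",ray(c,f(388,293),.08))
for p in ((389,180),(422,434),(43,228)): print(fx(ray(c,f(*p),.015)))
E
```

```text
[0.71578037 0.04414653 0.079     ] [ 0.68633339 -0.00758439  0.079     ] [0.70105688 0.01828107 0.079     ] bar ang 1.0533065021354362 tool y -0.5174898246594604 0.05952488902771299 axis [0.70037384 0.0169443  0.08      ]
[89.99734658 78.66416796]
[  89.6912869  -103.48555033]
[-133.65055105   78.16090888]
```

The picture shows the block home in the corner, flush with the fence at (335,260) and the end stop at (270,205). The knob bar runs from (397,236) to (380,341). I'll line up with it and go down.

>>> move_arm:
  motion:
    - [0,0,3,0.01,-0.007,0.05]
    - [0,0,3,0.01,-0.007,0.05]
    - [0,0,3,0.008,-0.006,0.05]
    - [0,0,2,0,0,0]
    - [0,0,0.6,0,0,0]
    - [0,0,0,0,0,0]
    - [0,0,0,0,0,0]
    - [0,0,0,0,0,0]

```text
time_s: 26.4
eef_pos: [0.7065, 0.0178, 0.1057]
orientation: [0.863, 0.505, 0.004, 0.001]
ft_force: [0.1, 0.4, -0.4]
gripper_width: 0.0401
```

```bash
python3 - <<'E'
from h import *
plan([.7005,.0175,.078],-.51,n=1)
c,im=snap("wrist","w7.png")
cv2.imwrite("pics/v9.png",im[:,:,::-1])
E
```

```text
pos [0.7065 0.0178 0.1057] yaw_y -0.512 d_cm [-0.6  -0.03 -2.77] dyaw 0.002 tilt(tool) [ 0.0049 -0.0059  0.    ] q [-0.37  0.78  0.45  1.76 -0.49  0.71 -0.18] F [ 0.1  0.4 -0.4] w 0.0401
[-0.32, -0.51, 2.77, 0.0, 0.0, -0.0]
```

View pics/v9.png

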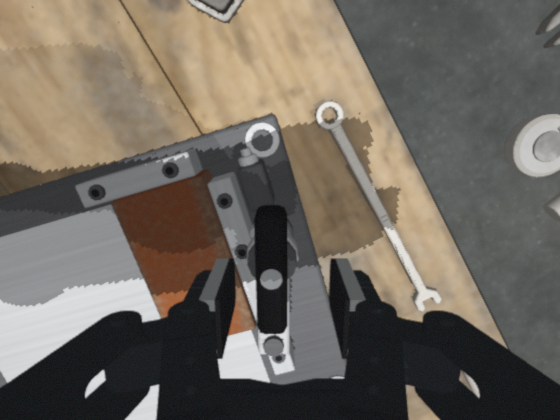

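The bar is now parallel to the fingers, about 5 mm left of the gap's middle. I'll correct that, go down and grip.

>>> move_arm:
  motion:
    - [-0.2,-0.3,0.8,0.003,-0.003,0]
    - [-0.1,-0.2,0.8,0,0,0]
    - [0,0,0.6,0,0,0]
    - [0,0,0.3,0,0,0]
    - [0,0,0.1,0,0,0]
    - [0,0,0,0,0,0]
    - [0,0,0,0,0,0]
    - [0,0,0,0,0,0]

```text
time_s: 27.25
eef_pos: [0.7017, 0.0174, 0.0798]
orientation: [0.863, 0.505, 0.003, 0.001]
ft_force: [0.5, 0.4, 0.1]
gripper_width: 0.0402
```

```bash
python3 - <<'E'
from h import *
plan([.7005,.0175,.078],-.51,n=1)
E
```

```text
pos [0.7017 0.0174 0.0798] yaw_y -0.512 d_cm [-0.12  0.01 -0.18] dyaw 0.002 tilt(tool) [ 0.005 -0.005  0.   ] q [-0.36  0.8   0.43  1.78 -0.5   0.67 -0.16] F [0.5 0.4 0.1] w 0.0402
[-0.05, -0.11, 0.18, 0.0, 0.0, -0.0]
```

>>> move_arm:
  motion:
    - [0,-0.1,0.1,0.003,-0.003,0]
    - [0,0,0,0,0,0]
    - [0,0,0,0,0,0]
    - [0,0,0,0,0,0]
    - [0,0,0,0,0,0]
    - [0,0,0,0,0,0]
    - [0,0,0,0,0,0]
    - [0,0,0,0,0,0]
  fingers: 1
  force: 40

```text
time_s: 28.05
eef_pos: [0.7011, 0.018, 0.0792]
orientation: [0.863, 0.505, 0.001, 0.0]
ft_force: [0.5, 0.3, -0.2]
gripper_width: 0.0138
```

```bash
python3 - <<'E'
from h import *
plan([.7005,.0175,.078],-.51,n=1)
E
```

```text
pos [0.7011 0.018  0.0792] yaw_y -0.512 d_cm [-0.06 -0.05 -0.12] dyaw 0.002 tilt(tool) [ 0.0023 -0.0021 -0.    ] q [-0.36  0.8   0.43  1.78 -0.5   0.67 -0.16] F [ 0.5  0.3 -0.2] w 0.0138
[-0.07, -0.03, 0.12, 0.0, 0.0, -0.0]
```

>>> move_arm:
  motion:
    - [0,0,0,0,0,0.08]
    - [0,0,0,0,0,0.1]
    - [0,0,0,0,0,0.1]
    - [0,0,0,0,0,0.1]
    - [0,0,0,0,0,0.1]
    - [0,0,0,0,0,0.1]
    - [0,0,0,0,0,0.1]
    - [0,0,0,0,0,0.1]

```text
time_s: 28.85
eef_pos: [0.7025, 0.0162, 0.0792]
orientation: [0.992, 0.129, 0.003, 0.002]
ft_force: [0.5, -1.4, -1.5]
gripper_width: 0.0142
```

```bash
python3 - <<'E'
from h import *
plan([.7005,.0175,.078],-1.577,n=1); print(status.observe()["ft_torque"])
E
```

```text
pos [0.7025 0.0162 0.0792] yaw_y -1.313 d_cm [-0.2   0.13 -0.12] dyaw -0.264 tilt(tool) [ 0.0051 -0.0047 -0.    ] q [-0.48  0.86  0.64  1.78 -0.72  0.74 -0.77] F [ 0.5 -1.4 -1.5] w 0.0142
[-0.16, -0.18, 0.12, 0.0, 0.0, 0.26]
[-0.14700411 -0.02729712  0.08579504]
```

>>> move_arm:
  motion:
    - [-0.1,-0.1,0,0.003,-0.003,0.06]
    - [0,0,0,0,0,0.06]
    - [0,0,0,0,0,0.05]
    - [0,0,0,0,0,0.05]
    - [0,0,0,0,0,0.04]
    - [0,0,0,0,0,0.04]
    - [0,0,0,0,0,0.04]
    - [0,0,0,0,0,0]

```text
time_s: 29.65
eef_pos: [0.7028, 0.0151, 0.0792]
orientation: [0.999, -0.045, 0.002, 0.003]
ft_force: [-0.3, -0.3, 2.2]
gripper_width: 0.014
```

```bash
python3 - <<'E'
from h import *
plan([.7005,.0175,.078],-1.577,n=1); print(status.observe()["ft_torque"])
E
```

```text
pos [0.7028 0.0151 0.0792] yaw_y -1.661 d_cm [-0.23  0.24 -0.12] dyaw 0.084 tilt(tool) [ 0.0066 -0.0049  0.    ] q [-0.53  0.9   0.73  1.78 -0.81  0.79 -1.05] F [-0.3 -0.3  2.2] w 0.014
[-0.25, -0.22, 0.12, 0.0, 0.0, -0.08]
[0.00348126 0.27040032 0.0579713 ]
```

>>> move_arm:
  motion:
    - [0,0,0,0,0,0.04]
    - [0,0,0,0,0,0.04]
    - [0,0,0,0,0,0.04]
    - [0,0,0,0,0,0.04]
    - [0,0,0,0,0,0]
    - [0,0,0,0,0,0]
    - [0,0,0,0,0,0]
    - [0,0,0,0,0,0]

```text
time_s: 30.45
eef_pos: [0.7027, 0.0146, 0.0792]
orientation: [0.993, -0.12, 0.002, 0.004]
ft_force: [-0.7, -0.5, -3.2]
gripper_width: 0.0136
```

```bash
python3 - <<'E'
from h import *
plan([.7005,.0175,.078],-1.577,n=1); print(status.observe()["ft_torque"])
E
```

```text
pos [0.7027 0.0146 0.0792] yaw_y -1.811 d_cm [-0.22  0.29 -0.12] dyaw 0.234 tilt(tool) [ 0.0077 -0.0051 -0.    ] q [-0.55  0.91  0.76  1.78 -0.84  0.81 -1.17] F [-0.7 -0.5 -3.2] w 0.0136
[-0.28, -0.23, 0.12, 0.0, 0.0, -0.23]
[ 0.05174016 -0.14941475  0.37158492]
```

>>> move_arm:
  motion:
    - [0,0,0,0,0,0]
    - [0,0,0,0,0,0]
    - [0,0,0,0,0,0]
    - [0,0,-0.5,0,0,0]
    - [0,0,-2,0,0,0]
    - [0,0,-3,0,0,0]
    - [0,0,-4,0,0,0]
    - [0,0,-4,0,0,0]
  fingers: 4.5

```text
time_s: 31.25
eef_pos: [0.699, 0.0169, 0.2165]
orientation: [0.992, -0.123, -0.003, 0.003]
ft_force: [0.9, -0.4, 0.2]
gripper_width: 0.0451
```

```bash
python3 - <<'E'
from h import *
plan([.64,.05,.25],None,n=1); 
c,im=snap("wrist","w8.png"); np.savez("w8.npz",K=c[0],R=c[1],t=c[2])
cv2.imwrite("pics/v10.png",cv2.resize(im[:,:,::-1],(784,588),interpolation=cv2.INTER_CUBIC))
E
```

```text
pos [0.699  0.0169 0.2165] yaw_y -1.817 d_cm [-5.9   3.31  3.35] dyaw 0 tilt(tool) [0.0075 0.0051 0.    ] q [-0.63  0.77  0.9   1.72 -0.69  1.01 -1.29] F [ 0.9 -0.4  0.2] w 0.0451
[-6.53, -1.77, -3.35, 0.0, 0.0, 0.0]
```

View pics/v10.png

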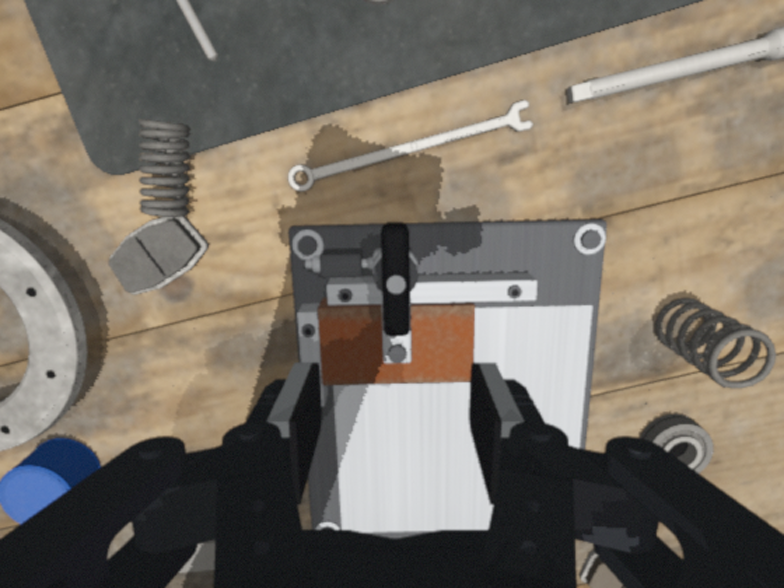

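The strap points straight across the fence onto the block's middle, with the knob bar at (397,280). The block is flush with the fence at row 305 and the end stop at column 320. The spring and bearing are still standing. I'll back off and make a last check from above.

>>> move_arm:
  motion:
    - [0,0,-2,0,0,0]
    - [-2,-3,-2,0,0,0]
    - [-2,-4,0,0,0,0]
    - [-2,-4,0,0,0,0]
    - [-2,-4,0,0,0,0]
    - [-2,-4,0,0,0,0]
    - [-2,-4,0,0,0,0]
    - [-2,-4,0,0,0,0]

```text
time_s: 32.1
eef_pos: [0.6399, 0.3063, 0.2842]
orientation: [0.991, -0.136, 0.017, 0.001]
ft_force: [0.3, 0.2, 0.7]
gripper_width: 0.045
```

>>> move_arm:
  motion:
    - [-2,-4,0,0,0,0]
    - [-2,-4,0,0,0,0]
    - [-2,-3,0,0,0,0]
    - [-2,-2,0,0,0,0]
    - [0,0,0,0,0,0]
    - [0,0,0,0,0,0]
    - [0,0,0,0,0,0]
    - [0,0,0,0,0,0]

```text
time_s: 32.9
eef_pos: [0.593, 0.4679, 0.2917]
orientation: [0.991, -0.13, 0.02, -0.004]
ft_force: [0.2, -0.5, 0.2]
gripper_width: 0.045
```

```bash
python3 - <<'E'
from h import *
c,im=snap("top","top9.png"); d=spotter.find_in("clamp_axis","top")
for n in ("standing_spring","bearing","brake_pad","steel_parallel"):
    for q in spotter.mark_of(n,"top")[:2]: print(n,round(q["p"],2),q["location"],ray(c,q["location"],0).round(3))
for d in spotter.regions_of("block_centre","top")[:3]:
    k=max(cv2.findContours(d["mask"].astype(np.uint8),0,1)[0],key=cv2.contourArea)[:,0,:]
    P=np.array([fx(ray(c,p,.035)) for p in k],np.float32); print(round(d["p"],2),P.min(0),P.max(0))
print(status.observe()["time_s"],status.observe()["eef_pos"])
cv2.imwrite("pics/v11.png",cv2.resize(im[110:310,80:400,::-1],(800,500),interpolation=cv2.INTER_CUBIC))
E
```

```text
standing_spring 0.65 [297.1, 191.9] [ 0.604 -0.179  0.   ]
bearing 0.56 [290.0, 221.7] [ 0.511 -0.156  0.   ]
brake_pad 0.46 [271.9, 258.6] [ 0.396 -0.1    0.   ]
brake_pad 0.38 [364.1, 160.6] [ 0.704 -0.39   0.   ]
steel_parallel 0.75 [170.0, 228.3] [0.49  0.218 0.   ]
steel_parallel 0.51 [343.8, 238.4] [ 0.459 -0.324  0.   ]
0.91 [ -1.8330905 -34.824593 ] [54.252792 67.09925 ]
0.89 [-321.40137  -75.51155] [-224.44632   21.0015 ]
33.25 [0.59240248 0.46915138 0.29077732]
```

View pics/v11.png

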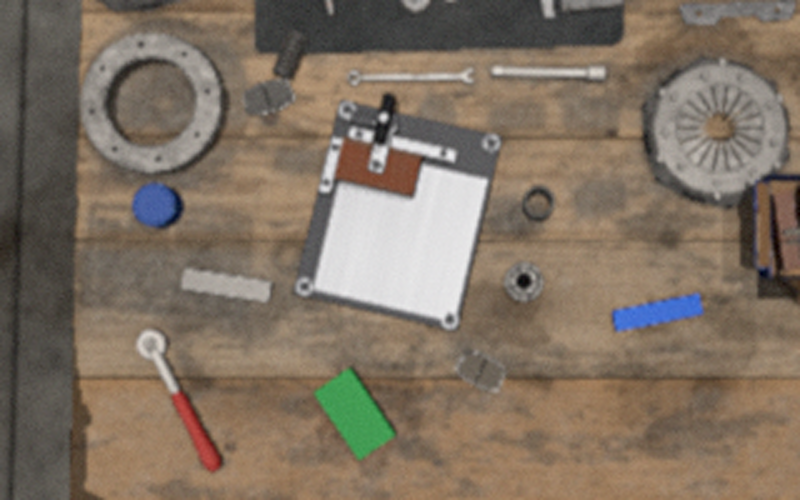

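The top view shows the block in the corner under the strap at (377,165) and the bar flat on the bench at (226,285). The spring, bearing, pad and look-alikes haven't moved.

```bash
python3 -c "
from cell import r
print(r.hand_in())"
```

```text
the job is handed in; nothing more can be done
None
```

The job is finished and handed in at about 33 s of the 67 s allowed; the hand-in gives no verdict.

- **Steel bar:** I lifted it off the bed and laid it flat on the bench left of the fixture, at about (0.50, 0.22) m.
- **Lining block:** I pushed it along the bed without lifting it: to the fence, then to the end stop, then against the fence once more. Each push stopped against a firm contact of about 5–7 N.
- **Clamp knob:** I turned it clockwise until the torque rose to about 0.37 N m at the end stop. After I let go, the strap stayed pointing straight over the middle of the block.

**Last checks:**
- **Pictures:** the block looks flush against both faces and the strap lies on it. The spring, bearing, brake pad and both look-alikes haven't moved.
- **Block position:** the top camera puts it at fixture x −2 to 54 and y −35 to 67 mm, against 1 to 55 and −30 to 70 when home. The close wrist view taken before clamping gave x 0 to 56 and y −28 to 72. The two disagree by 2–7 mm. The fixture position I measured also differed by 5 mm between the two cameras, so I relied on the firm contacts.
- **Knob angle:** I measured about 0.29 rad at the start, above the stated 0 to 0.2, and did not resolve why. The locked position rests on the end-stop torque and the pictures.

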